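# Click the round-nosed stake into the bench jig

## Task

Load the round-nosed stake into the green bench jig: stand it upright on the open end of the jig's bed, slide it along the channel past the spring catch until it is home at the end stop and the catch has snapped in behind its foot, then let go and leave it there.

Things in the scene. Friction and masses are not known exactly. Their poses are not given: they have to be found in the camera images.
- round_stake: Steel stake with a round dome-topped post, one of three loose stakes on like feet on the right of the bench (the others: square flat-topped post, T-bar head). Foot 64 mm (own x) x 48 (y) x 22 high, either end first; on its middle a post 32 mm in diameter, straight sides 22 to 70 mm up, top at 86 mm. 0.5 to 0.8 kg. Origin: centre of the foot's underside, z up.
- jig: Fixed jig on the left: green bed 216 x 130 mm, 10 thick, channel along own +x (insertion; world +y within 0.35 rad). Origin: under the bed below the home stake's centre (home: x 0, y 0, z 10 mm). Bed's open end x -170, flared mouth x -135 (105 wide), 54 mm wide channel from x -85 to the end stop's face at x +32. Walls stand 18 mm, stop 22 mm above the bed. Own y: left of insertion.
- jig_start (a point): Point on top of the bed in the flared mouth, 130 mm before the home place along the channel (jig x -130, y 0, z 10 mm), axes as the jig's: a good spot to set the stake's foot down, its length along the channel.
- catch (a joint): Jig's spring catch: upright steel leaf 45 x 4 x 16 mm hinged at jig x -82, y +35 mm, slanting inward, tip across the channel at x -42, y +14. Angle in rad: 0 closed (start), grows as pushed aside (0.2 to 0.4 as a foot slides past, limit 0.6). 2 to 4 N at the tip; sliding past takes about 3 to 10 N. It drops behind the foot in the last 5 mm before the stop; then 10 mm play.
Not all that is in view belongs to the job. Leave any blue or pink look-alike of the round_stake alone.

How it is judged:
By the outcome, as a careful person would: the job done as asked, in the order asked, and still so for the second after the job is handed in, with the robot touching nothing.
It also fails if it takes over 40 s, if anything falls off the work surface, if the arm or the gripper's body presses on something with over 40 N, if the wrist force passes 120 N, or if a joint passes its speed limit or range.

## Robot

A 7-joint arm with a two-finger parallel gripper is mounted at the origin on the work surface. World frame = base frame: x ahead of the robot, y to its left, z up, the work surface at z = 0. Lengths are in m, angles in rad, forces in N, time in s.
With the tool pointing down it reaches from about 0.425 to 0.925 m from the base axis. Payload 6.8 kg.
Tool frame: the origin (TCP) lies midway between the tips of the shut fingers; the grasp point (between the pads) lies 19 mm behind it; y points along the fingers, x is the direction in which the jaws open and shut, and the axes are right-handed (so a half turn about y gives the same grasp; the last joint's range is limited). The gripper opens to 88 mm and grips with 3 to 60 N. Pads are 20 mm wide; open, the fingers measure 115 mm over their backs; the gripper's body (75 mm by 178 mm) begins 61 mm behind the grasp point.
Start: joints at [1.001, 0.477, 0.022, 1.555, -0.011, 1.109, -0.083], TCP at [0.301, -0.604, 0.223] pointing down, gripper open.
Joint ranges: [-2.96, 2.96], [-0.34, 2.1], [-1.41, 1.46], [0.24, 2.44], [-1.37, 4.51], [0.17, 1.92], [-2.96, 2.96]. Speed limits (rad/s): [2.39, 2.39, 3.14, 3.14, 3.14, 3.14, 3.14].

## Interface

Orientations are given as a rotation vector (axis times angle).
In Python, from bench import * gives the robot as it stands. Calls block until the motion is done:
- move_to(position, orientation): joint-space move of the TCP to a pose.
- servo_line(position, v=0.15, attitude=None): straight line of the TCP; attitude=None keeps the orientation; v is the mean speed in m/s.
- move_joints(angles): joint-space move.
- move_gripper(opening, squeeze=None): opening from 0.0 (shut) to 1.0 (fully open); squeeze is the grip in N (None keeps the last); returns when the fingers have stopped.
- dwell(seconds).
- inverse_kinematics(position, orientation): joint angles nearest the present ones, or None.
- capture(name): name is "scene" or "top" or "wrist"; returns the picture (384x512x3 uint8, red, green, blue); there is no depth.
- get_calibration(name): a dict with "fovy" (degrees; the focal length in pixels is half the picture's height over the tangent of half this angle, whatever the lens; pixels are square), "cx", "cy" (the principal point, pixels), "world_from_camera" (4x4, takes a point from camera to world coordinates); the wrist camera has in their place "mount" (4x4, takes a point from camera to tool coordinates, whose origin is the TCP and whose axes are the tool frame's). Camera axes: x right, y up, looking along -z (the intrinsics and any distortion apply to the point x, -y, -z); pixel columns grow to the right and rows downward; lengths in m; the calibration is good to about 2 mm. A picture is of the moment at which its call begins: read the wrist's pose just before it. get_calibration takes no time and is no camera call.
A pose or a line that the arm cannot do raises IKError and nothing moves.
- close_job(): hands the job in, once; it reports no verdict.
Trained networks look in the newest picture that a camera, given by its name, has taken for a name from the list of things; names that differ only in an ending like _2 or _b are one class to them, and where a whole thing is asked for, a point or a joint stands for the part that bears it (a point fixed in the world has none). Each returns a list of dicts, best first, with "confidence" (0 to 1); they miss things now and then, are a little off and sometimes report something else, mostly with a low value. They report only what shows in the picture. A call takes as long as a camera call. They do not tell look-alikes from the thing itself.
- silhouettes(camera, query): "pixels" (384x512 bool, what is visible of it).
- pinpoint(camera, query): "position" ([x, y, z] in m, in world coordinates, good to about 4 mm: a listed point, or the origin of a listed thing).
Readings, each from a call of its own:
- read_t(): time.
- read_joints(): joint angles.
- read_qd(): joint speeds.
- read_joint_torque(): joint torques, N m.
- read_ee_pos(): TCP position.
- read_ee_rot(): TCP orientation.
- read_contact_force(): force on the tool from outside, world axes, zero at the start.
- read_moment(): the same for the moment, N m.
- read_gripper_width(): opening from 0.0 (shut) to 1.0 (fully open).
Only numpy, scipy, OpenCV 4.12 (cv2) and the standard library are available. Lean on these libraries where they do the work, as an engineer would, in place of code of your own. Each camera call takes 0.05 s, during which the arm holds its last target. There are 200 camera calls.

## Working session

There is one attempt and no reset: what is moved stays moved. The work goes in short steps, each a Python script; the robot and the scene stay as the last script left them, time stands still between calls to the robot, and variables do not carry over. Pictures are saved under pics/ and viewed, about 8 in all and at most 12, crops included, and the job is handed in when it is done.

```bash
mkdir -p pics; ls; python3 - <<'E'
from bench import *
import cv2,numpy as np
for c in ("scene","top"):
    im=capture(c); cv2.imwrite(f"pics/{c}0.png",im[:,:,::-1])
    k=get_calibration(c); print(c,k)
    for q in ("round_stake","jig","jig_start","catch"):
        print(q,[(np.round(d["position"],3),round(d["confidence"],2)) for d in pinpoint(c,q)])
print(read_t(),read_ee_rot(),get_calibration("wrist"))
a=cv2.imread("pics/scene0.png");b=cv2.imread("pics/top0.png")
E
```

```text
pics
scene {'fovy': 51.35377047555388, 'cx': 257.6729123321101, 'cy': 185.68981797670634, 'world_from_camera': array([[-0.85035481, -0.33927353,  0.40223148,  0.82756989],
       [ 0.52584568, -0.51945741,  0.67353569,  0.4515855 ],
       [-0.01957071,  0.784256  ,  0.62012863,  0.60813985],
       [ 0.        ,  0.        ,  0.        ,  1.        ]])}
round_stake [(array([ 0.327, -0.32 ,  0.001]), 0.87), (array([ 0.437, -0.525,  0.   ]), 0.85), (array([ 0.3  , -0.43 ,  0.002]), 0.68), (array([ 0.461, -0.295, -0.001]), 0.63)]
jig [(array([ 0.536,  0.173, -0.   ]), 0.91)]
jig_start [(array([0.494, 0.053, 0.009]), 0.73)]Traceback (most recent call last):
  File "<stdin>", line 7, in <module>
ValueError: it knows: jig, jig_start, round_stake
```

```bash
python3 - <<'E'
from bench import *
import cv2,numpy as np
for c in ("top",):
    im=capture(c); cv2.imwrite(f"pics/{c}0.png",im[:,:,::-1])
    k=get_calibration(c); print(c,k)
    for q in ("round_stake","jig","jig_start"):
        print(q,[(np.round(d["position"],3),round(d["confidence"],2)) for d in pinpoint(c,q)])
print(read_t(),read_ee_rot(),get_calibration("wrist"))
E
```

```text
top {'fovy': 48.824781302364464, 'cx': 260.9405445973918, 'cy': 198.67214781339362, 'world_from_camera': array([[ 0.02758282,  0.99541361, -0.09160199,  0.35786463],
       [-0.99948709,  0.02597151, -0.01873622, -0.16312499],
       [-0.01627125,  0.0920718 ,  0.99561942,  1.16486284],
       [ 0.        ,  0.        ,  0.        ,  1.        ]])}
round_stake [(array([ 0.464, -0.292, -0.001]), 0.86), (array([ 0.437, -0.526,  0.001]), 0.84), (array([ 0.328, -0.319, -0.003]), 0.76), (array([ 0.297, -0.431, -0.001]), 0.73)]
jig [(array([0.537, 0.176, 0.   ]), 0.84)]
jig_start [(array([0.491, 0.053, 0.007]), 0.85)]
0.4 [-1.39279121  0.8628875  -0.86253823] {'fovy': 70.81941007808435, 'cx': 256.4276140953493, 'cy': 194.460911407293, 'mount': array([[ 9.99999365e-01, -5.44429545e-04,  9.86734063e-04,
         1.17971566e-03],
       [ 1.09978286e-03,  2.80303416e-01, -9.59910822e-01,
        -1.61804766e-01],
       [ 2.46018884e-04,  9.59911297e-01,  2.80303837e-01,
         7.83250366e-02],
       [ 0.00000000e+00,  0.00000000e+00,  0.00000000e+00,
         1.00000000e+00]])}
```

View pics/scene0.png

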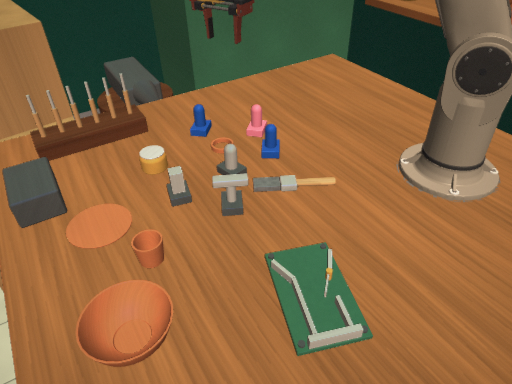

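View pics/top0.png

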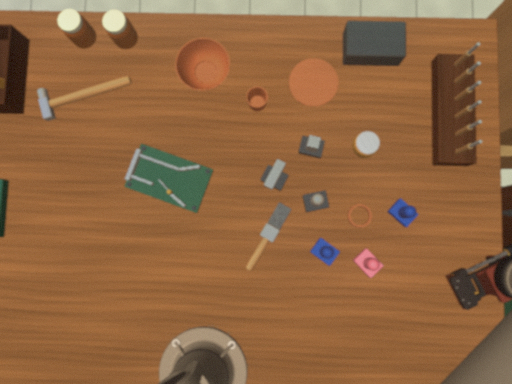

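The scene shows the grey round stake at (231,160), T-bar at (232,193), square at (178,185) and the jig at (317,295). In the top view the grey round stake is at (316,201), which matches pinpoint (0.464, -0.292). Blue and pink look-alikes are at the other three reports. Next I'll fit the poses by model silhouettes.

```bash
cat > h.py <<'E'
from bench import *
import cv2,numpy as np
from scipy.optimize import minimize
from scipy.spatial.transform import Rotation as Ro
def cam(c):
    k=get_calibration(c)
    if c=="wrist":
        T=np.eye(4);T[:3,:3]=Ro.from_rotvec(read_ee_rot()).as_matrix();T[:3,3]=read_ee_pos();M=T@k["mount"]
    else: M=k["world_from_camera"]
    return np.linalg.inv(M),192/np.tan(np.radians(k["fovy"]/2)),k["cx"],k["cy"]
def proj(C,P):
    W,f,cx,cy=C; q=P@W[:3,:3].T+W[:3,3]
    return np.c_[cx+f*q[:,0]/-q[:,2],cy-f*q[:,1]/-q[:,2]]
def box(x0,x1,y0,y1,z0,z1): return np.array([[x,y,z] for x in(x0,x1) for y in(y0,y1) for z in(z0,z1)])
a=np.linspace(0,2*np.pi,24)
def ring(r,z): return np.c_[r*np.cos(a),r*np.sin(a),0*a+z]
STAKE=[box(-.032,.032,-.024,.024,0,.022),np.vstack([ring(.016,.022),ring(.016,.07),ring(.0139,.078),ring(.008,.0839),ring(.001,.086)])]
JIG=[box(-.17,.046,-.065,.065,0,.01)]
def pose(P,p):
    c,s=np.cos(p[2]),np.sin(p[2]); return P@np.array([[c,-s,0],[s,c,0],[0,0,1]]).T+[p[0],p[1],p[3] if len(p)>3 else 0]
def render(C,parts,p,S=4):
    m=np.zeros((384*S,512*S),np.uint8)
    for P in parts:
        h=cv2.convexHull(proj(C,pose(P,p)).astype(np.float32))
        cv2.fillConvexPoly(m,np.round(((h+.5)*S-.5)*16).astype(np.int32),255,shift=4)
    return cv2.resize(m,(512,384),interpolation=cv2.INTER_AREA)/255.
def fit(views,parts,p0,angs):
    def cost(p): 
        return sum(np.abs(render(C,parts,p)-m).sum()/m.sum() for C,m in views)
    best=None
    for t in angs:
        r=minimize(cost,[p0[0],p0[1],t],method="Nelder-Mead",options=dict(initial_simplex=np.array([p0[0],p0[1],t])+np.array([[0,0,0],[.008,0,0],[0,.008,0],[0,0,.25]]),xatol=1e-4,fatol=1e-4))
        if best is None or r.fun<best.fun: best=r
    return best.x,best.fun/len(views)
def sil(c,q,p,parts):
    capture_C=cam(c); L=silhouettes(c,q); ref=render(capture_C,parts,p)>.5
    if not L: return None
    L=max(L,key=lambda d:(d["pixels"]&ref).sum())
    return capture_C,L["pixels"].astype(float)
def down(yaw):
    c,s=np.cos(yaw),np.sin(yaw)
    return Ro.from_matrix(np.array([[c,0,-s],[s,0,c],[0,-1,0]])).as_rotvec()
E
python3 - <<'E'
from h import *
for q,parts,p0,angs in (("round_stake",STAKE,[.464,-.292,0],np.arange(-1.5,1.5,.5)),("jig",JIG,[.537,.175,1.25],[1.25,1.5])):
    V=[]
    for c in("top","scene"):
        capture(c); v=sil(c,q,p0,parts)
        if v is None or v[1].sum()<20: print(c,"none");continue
        V.append(v); print(q,c,v[1].sum(),*fit([v],parts,p0,angs))
    print("both",*fit(V,parts,p0,angs))
p=read_ee_pos();R=Ro.from_rotvec(read_ee_rot()).as_matrix();print(p,R.round(3),read_t())
for y in np.arange(-3,3.2,.5):
    print(round(y,1),*[ (lambda j: None if j is None else np.round(j,2))(inverse_kinematics(np.array(q),down(y))) for q in ([.464,-.292,.031],[.537,.175,.041],[.492,.053,.041])])
E
```

```text
round_stake top 399.0 [ 0.46217347 -0.29009999 -1.32928109] 0.12581453634085213
round_stake scene 514.0 [ 0.45943543 -0.29576328 -1.49323265] 0.31161974517433433
both [ 0.46166658 -0.29076847 -1.38258879] 0.244535902967918
jig top 3604.0 [0.53729796 0.17938589 1.24911262] 0.04357032491131858
jig scene 7603.0 [0.53523035 0.17378029 1.24251659] 0.02389046635358076
both [0.53606188 0.17562696 1.24222066] 0.04824354534848641
[ 0.30074122 -0.60431207  0.22267723] [[ 0.445  0.     0.895]
 [-0.895 -0.     0.445]
 [ 0.    -1.     0.   ]] 0.8
-3.0 [ 0.22  0.55  0.29  2.02 -0.27  0.61 -2.31] [ 0.41  0.9  -1.19  1.9   0.97  1.07  2.07] [-1.09  0.94  1.26  2.17 -1.15  1.01 -2.14]
-2.5 [ 0.3   0.54  0.19  2.01 -0.17  0.61 -1.89] [-1.04  0.71  0.85  2.   -0.77  0.78 -2.23] [-0.19  0.45 -0.05  2.12  0.04  0.57 -2.77]
-2.0 [ 0.38  0.53  0.09  2.01 -0.08  0.61 -1.48] [-0.23  0.55 -0.25  1.94  0.21  0.67 -2.61] [-0.08  0.46 -0.19  2.11  0.15  0.59 -2.38]
-1.5 [ 0.45  0.53 -0.01  2.    0.01  0.61 -1.06] [-0.14  0.56 -0.37  1.94  0.31  0.7  -2.2 ] [ 0.01  0.47 -0.29  2.1   0.23  0.6  -1.95]
-1.0 [ 0.52 
[... 513 characters left out ...]
9  0.44  0.65 -0.13]
1.0 [ 0.79  0.57 -0.44  1.98  0.38  0.67  1.11] [ 0.07  0.62 -0.64  1.92  0.53  0.77  0.12] [ 0.27  0.53 -0.62  2.09  0.48  0.67  0.33]
1.5 [ 0.87  0.59 -0.53  1.97  0.46  0.7   1.55] [ 0.09  0.63 -0.68  1.92  0.55  0.78  0.6 ] [ 0.3   0.54 -0.66  2.09  0.52  0.69  0.79]
2.0 [ 0.94  0.62 -0.64  1.97  0.54  0.73  1.98] [ 0.1   0.64 -0.69  1.92  0.57  0.79  1.09] [ 0.36  0.56 -0.74  2.08  0.58  0.71  1.24]
2.5 [ 0.09  0.58  0.47  2.03 -0.43  0.63 -2.94] [ 0.41  0.9  -1.19  1.9   0.97  1.07  1.29] [ 0.66  0.8  -1.19  2.07  0.94  0.97  1.45]
3.0 [ 0.17  0.56  0.35  2.02 -0.32  0.62 -2.54] [ 0.41  0.9  -1.19  1.9   0.97  1.07  1.79] [ 0.66  0.8  -1.19  2.07  0.94  0.97  1.95]
```

```bash
python3 - <<'E'
from h import *
move_to(np.array([.462,-.290,.19]),down(-1.33)); dwell(.3)
C=cam("wrist"); im=capture("wrist")
o=im[:,:,::-1].copy()
p0=[.462,-.29,-1.33]
L=silhouettes("wrist","round_stake"); ref=render(C,STAKE,p0)>.5
for d in L: print(d["confidence"],d["pixels"].sum(),(d["pixels"]&ref).sum())
m=max(L,key=lambda d:(d["pixels"]&ref).sum())["pixels"]
p,e=fit([(C,m.astype(float))],STAKE,p0,[-1.5,-1.3,-1.1]); print(p,e)
for d,col in ((m,(0,255,255)),(render(C,STAKE,p)>.5,(0,0,255))):
    cs,_=cv2.findContours(d.astype(np.uint8),0,1); cv2.drawContours(o,cs,-1,col,1)
cv2.imwrite("pics/w1.png",o); print([np.round(d["position"],3) for d in pinpoint("wrist","round_stake")],read_t(),read_ee_pos())
E
```

```text
0.73 2126 2085
0.62 943 0
0.58 2222 0
0.56 1516 0
[ 0.46345124 -0.29037824 -1.33863797] 0.03133750207514803
[array([ 0.299, -0.433,  0.   ]), array([ 0.436, -0.523,  0.006]), array([ 0.465, -0.295, -0.   ]), array([ 0.328, -0.316,  0.003])] 2.5833 [ 0.46190997 -0.29022346  0.18997422]
```

View pics/w1.png

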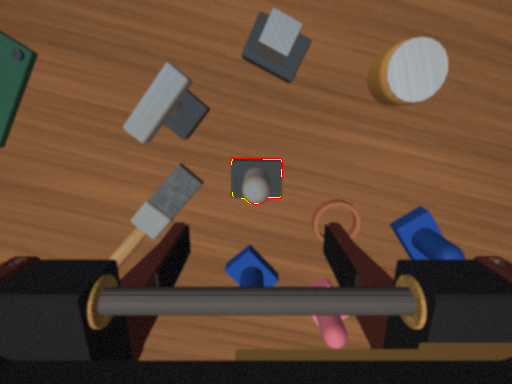

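The wrist picture shows the grey stake at (256,180), and the fitted outline matches the network's. The T-bar is at (165,105) and the hammer head at (175,190), so I'll use a partial opening. Now I'll grasp.

```bash
python3 - <<'E'
from h import *
move_gripper(.62)
move_to(np.array([.4634,-.2904,.11]),down(-1.3386))
servo_line(np.array([.4634,-.2904,.031]),v=.1)
print("pre",read_contact_force())
move_gripper(0.,squeeze=40); print("w",read_gripper_width()*88)
servo_line(np.array([.4634,-.2904,.165]),v=.2)
dwell(.2);print("F",read_contact_force(),read_gripper_width()*88)
# jig frame hover above start
th=1.2425; u=np.array([np.cos(th),np.sin(th),0]); J=np.array([.5361,.1756,0])
p=J-.13*u; p[2]=.165
move_to(p,down(th-np.pi)); dwell(.3)
C=cam("wrist"); im=capture("wrist"); o=im[:,:,::-1].copy()
j0=[J[0],J[1],th]
v=sil("wrist","jig",j0,JIG); print(v[1].sum() if v else None)
print("pin",[(d["position"],d["confidence"]) for q in("jig","jig_start","round_stake") for d in pinpoint("wrist",q)])
for d,col in ((v[1]>.5,(0,255,255)),(render(C,JIG,j0)>.5,(0,0,255))):
    cs,_=cv2.findContours(d.astype(np.uint8),0,1); cv2.drawContours(o,cs,-1,col,1)
cv2.imwrite("pics/w2.png",o); print(read_t(),read_ee_pos())
E
```

```text
pre [ 0.88072268  0.23037635 -0.31849909]
w 31.52950834550805
F [-0.7206571  -1.05865184 -8.52616356] 31.501590217660702
16575.0
pin [([0.5371, 0.1764, -0.0014], 0.97), ([0.4932, 0.0504, 0.0088], 0.8), ([0.4912, 0.0526, 0.1344], 0.67), ([0.4934, 0.049, 0.0077], 0.27)]
8.0 [0.49422423 0.0524683  0.16502765]
```

View pics/w2.png

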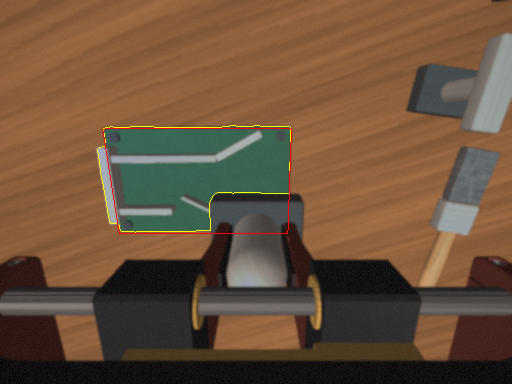

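The wrist picture shows the held stake upright with its foot's far edge level at row 194. The predicted jig outline (red) agrees with the detected one (yellow) to about 1 px. Now I'll set it down and slide.

```bash
cat >> h.py <<'E'
th=1.2425; u=np.array([np.cos(th),np.sin(th),0]); n=np.array([-u[1],u[0],0]); J=np.array([.5365,.1760,0])
def at(x,z,y=0): p=J+x*u+y*n; p[2]=z; return p
def frc():
    f=np.array(read_contact_force()); return np.round([f@u,f@n,f[2]],1)
def jx(): 
    d=np.array(read_ee_pos())-J; return np.round([d@u*1e3,d@n*1e3,d[2]*1e3],1)
E
python3 - <<'E'
from h import *
servo_line(at(-.13,.05),v=.12)
z=.045; f0=frc(); print("air",f0)
while z>.037:
    servo_line(at(-.13,z),v=.05); f=frc()
    print(z,f)
    if f[2]>f0[2]+5: break
    z-=.001
for x in (-.1,-.085,-.07,-.055,-.04,-.03):
    servo_line(at(x,z),v=.06); f=frc(); print(x,jx(),f,round(read_gripper_width()*88,2))
    if abs(f[1])>25 or abs(f[0])>30: break
C=cam("scene");im=capture("scene");cv2.imwrite("pics/s2.png",cv2.resize(im[190:370,220:420,::-1],None,fx=3,fy=3,interpolation=3))
print(read_t())
E
```

```text
air [-0.1  0.1 -6.4]
0.045 [-0.3  0.1 -7. ]
0.044 [ 0.7 -0.5 -7.6]
0.043 [ 0.1  0.2 -7.9]
0.041999999999999996 [-0.  -0.5 -7.6]
0.040999999999999995 [-2.   1.3 -0.3]
-0.1 [-99.4  -0.9  41.3] [-1.2 -2.9  1. ] 31.58
-0.085 [-85.5  -1.5  41.4] [-4.4 -3.9  0.2] 31.48
-0.07 [-69.7  -1.4  41.4] [-2.4 -4.6 -0.2] 31.34
-0.055 [-54.3  -1.2  41.4] [-0.1 -4.6  0.1] 31.44
-0.04 [-40.   -0.9  41.4] [-2.2 -3.9  1.1] 31.23
-0.03 [-30.6  -0.9  41.4] [-4.1 -4.4  3.2] 31.54
12.975
```

View pics/s2.png

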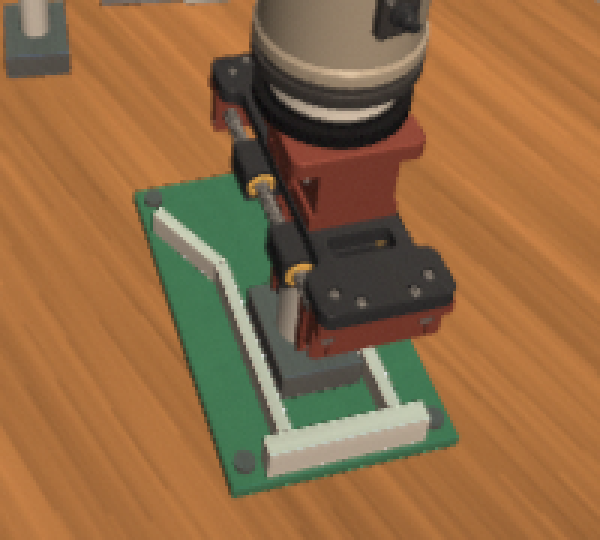

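The picture shows the stake upright in the channel with its foot between the walls, about 30 mm short of the stop. Forces are low, so I'll continue to the stop.

```bash
python3 - <<'E'
from h import *
z=.041
for x in (-.02,-.01,-.006,-.004,-.003,-.002,-.001,0,.001,.002,.003,.004,.005,.006):
    servo_line(at(x,z),v=.05); f=frc(); print(x,jx(),f,round(read_gripper_width()*88,2))
    if f[0]<-22: break
dwell(.2);print(jx(),frc(),read_t())
E
```

```text
-0.02 [-20.8  -0.9  41.4] [-4.3 -4.4  3. ] 31.42
-0.01 [-10.8  -0.9  41.4] [-4.4 -4.6  4.5] 30.93
-0.006 [-7.6 -0.7 41.4] [-5.6 -2.9  4.8] 31.59
-0.004 [-5.8 -0.3 41.4] [-6.6 -2.2  8.1] 31.37
-0.003 [-5.2 -0.2 41.4] [-8.2 -1.4  8.1] 31.57
-0.002 [-4.4 -0.1 41.4] [-7.5 -1.3 10.1] 31.42
-0.001 [-3.5  0.  41.4] [-8.7 -0.8 10.9] 31.66
0 [-2.6  0.1 41.4] [-8.4 -0.8 10.3] 31.73
0.001 [-1.6  0.1 41.4] [-8.3 -0.7 10.8] 31.58
0.002 [-1.2  0.1 41.4] [-8.9 -1.  12.3] 31.49
0.003 [-1.2  0.1 41.5] [-12.4  -0.4  14.4] 31.43
0.004 [-1.1  0.1 41.4] [-14.6  -0.6  17.2] 31.18
0.005 [-1.1  0.1 41.5] [-17.    2.3  19. ] 31.32
0.006 [-1.   0.1 41.5] [-19.    1.1  20.9] 31.73
[-1.   0.1 41.5] [-19.2   1.5  21.1] 16.875
```

```bash
python3 - <<'E'
from h import *
servo_line(at(0.0005,.0413),v=.05); print(jx(),frc())
move_gripper(.62); print(jx(),frc())
servo_line(at(-.001,.19),v=.2); dwell(.2)
C=cam("wrist"); im=capture("wrist")
v=sil("wrist","round_stake",[*at(0,0)[:2],th,.01],STAKE)
C2,m=v
def sf(p): return np.abs(render(C2,STAKE,[*p,.01])-m).sum()
r=minimize(sf,[*at(0,0)[:2],th],method="Nelder-Mead",options=dict(initial_simplex=np.array([*at(0,0)[:2],th])+np.array([[0,0,0],[.006,0,0],[0,.006,0],[0,0,.1]])))
d=np.r_[r.x[:2],0]-J; print("stake jig xy",d@u,d@n,r.x[2]-th,r.fun/m.sum())
a=proj(C,np.array([at(-.03,.02)]))[0].astype(int); print(a)
x0=int(np.clip(a[0]-110,0,292)); y0=int(np.clip(a[1]-80,0,234))
cv2.imwrite("pics/w3.png",cv2.resize(im[y0:y0+150,x0:x0+220,::-1],None,fx=3.5,fy=3.5,interpolation=3)); print(x0,y0,read_t())
E
```

```text
[-1.6  0.5 41.4] [-7.4 -1.1  7.7]
[ 0.8  0.1 41.3] [ 0.2 -0.8  0.3]
stake jig xy -0.0007151085182214909 0.0002817116251583046 0.004784428829040843 0.0353764470655443
[279 180]
169 100 18.8917
```

View pics/w3.png

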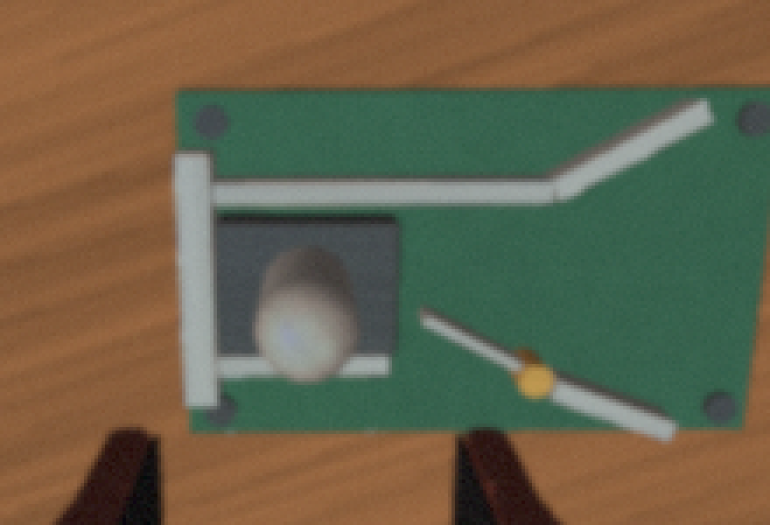

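The picture shows the foot flush against the stop (left edge at col 217). The catch leaf has sprung across behind the foot, with its tip at (425,315) against the foot's rear edge at col 398. The stake is upright and the gripper is clear.

```bash
python3 -c "
from h import *
print(frc(),read_t()); close_job()"
```

```text
[-0.1 -0.2 -0.1] 18.8917
the job is handed in; nothing more can be done
```

The grey round-nosed stake is home in the jig with the catch closed behind its foot, and the job is handed in at 18.9 s of the 40 s allowed. I gripped it by the post, set it down on the bed in the flared mouth and slid it along the channel until it stopped. I then let go and backed off upward.

**Last checks:**
- **Position:** the final wrist picture shows the stake upright with its foot against the end stop. The fitted pose is within 1 mm and 0.005 rad of home.
- **Catch:** its tip lies inside the channel behind the foot's rear edge. I judged this from the picture and did not pull the stake back to test it.
- **Clearance:** the tool force read about 0 N after retreating, so the robot was touching nothing. While I pushed on the stop, the tool force peaked at about 19 N along the channel and 21 N upward.

**Small disagreements:**
- The arm stalled about 1 mm short of my nominal home position, which is within the calibration error.
- The "scene" camera's fit of the stake was poor because the T-bar stake hid its foot. I used the wrist camera fit instead.

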